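# Turn a find on the banding wheel to face the camera

### The arm

A 7-joint arm with a two-finger parallel gripper is mounted at the origin on the work surface. World frame = base frame: x ahead of the robot, y to its left, z up, the work surface at z = 0. Lengths are in m, angles in rad, forces in N, time in s.
With the tool pointing down it reaches from about 0.425 to 0.95 m from the base axis. Payload 4.7 kg.
Tool frame: the origin (TCP) lies on the centre line of the jaws, within the pads' length; the fingertips stand robot.nose_length ahead of it and the grasp point (between the pads) lies 8 mm behind it (robot.nose_length is the distance from the TCP to the fingertips, in m); z points along the fingers, y is the line along which they close (so a half turn about z gives the same grasp; the last joint's range is limited). The gripper opens to 85 mm and grips with 20 to 120 N. Pads are 22 mm wide; open, the fingers measure 114 mm over their backs; the gripper's body (76 mm by 85 mm) begins 54 mm behind the grasp point. The pads swing forward as they close: fully open they stand 13 mm farther back than shut.
Start: joints at [1.308, 0.469, -0.049, 1.532, 0.024, 1.141, -0.082], TCP at [0.156, -0.657, 0.242] pointing down, gripper open.
Joint ranges: [-2.59, 2.59], [-0.33, 1.99], [-1.39, 1.29], [0.1, 2.45], [-1.04, 4.18], [0.21, 1.99], [-2.66, 2.66]. Speed limits (rad/s): [2.57, 2.57, 3.14, 3.14, 3.14, 3.14, 3.14].

### API

Orientations are given as [roll, pitch, yaw] about the fixed x, y, z axes, in that order (R = Rz(yaw) Ry(pitch) Rx(roll)).
In Python, from plant import robot gives the robot as it stands. Calls block until the motion is done:
- robot.goto(position, orientation): joint-space move of the TCP to a pose.
- robot.move_straight(position, vel=0.15, attitude=None, contact_N=None): straight line of the TCP; attitude=None keeps the orientation; vel is the mean speed in m/s. With contact_N (N) it stops when the force on the tool has changed by that much, and returns True; else False.
- robot.move_joints(angles): joint-space move.
- robot.grip(opening, strength=None): opening from 0.0 (shut) to 1.0 (fully open); strength is the grip in N (None keeps the last); returns when the fingers have stopped.
- robot.sleep(seconds).
- robot.inverse_kinematics(position, orientation): joint angles nearest the present ones, or None.
- robot.sense(): the state.
- robot.grab_frame(name): name is "scene" or "top" or "wrist"; returns a dict with "image" (480x640x3 uint8, red, green, blue), "range_z" (480x640 float32, m along the optical axis (not along the pixel's ray), 0 where there is no reading), "fx", "fy", "cx", "cy" (pixels), "R" (3x3) and "t" (3): a world point X has camera coordinates R X + t. Camera axes: x right, y down, z forward; pixel columns grow to the right and rows downward; lengths in m; the calibration is good to about 2 mm. A picture is of the moment at which its call begins.
A pose or a line that the arm cannot do raises robot.IKError and nothing moves.
- robot.close_job(): hands the job in; it is judged then, once.
The state is a dict: "t": time; "joint_pos": joint angles; "joint_velocities": joint speeds; "effort": joint torques, N m; "tcp_pos": TCP position; "tcp_rot": TCP orientation; "wrist_force": force on the tool from outside, world axes, zero at the start; "torque": the same for the moment, N m; "opening": opening from 0.0 (shut) to 1.0 (fully open); "gripper_force": force on a finger pad.
Only numpy, scipy, OpenCV 4.12 (cv2) and the standard library are available. Lean on these libraries where they do the work, as an engineer would, in place of code of your own. Each camera call takes 0.05 s, during which the arm holds its last target. There are 200 camera calls.

### The job

The oil lamp on the turntable is to be photographed end-on. Rest a fingertip lightly on the rim of the turntable and run it slowly along the rim, in as many strokes as needed, to turn the wheel until the lamp's nozzle points straight at the lens of the camera on the table tripod, then take the finger away. The lamp rides round on the wheel and must not itself be touched or slid, and leave the camera and the other things on the table where they are.

Things in the scene. Friction and masses are not known exactly. Their poses are not given: they have to be found in the camera images.
- turntable: Bench turntable (banding wheel): cast dark foot 170 mm across, fixed to the table, carrying a round bare aluminium wheel 240 mm in diameter and 12 mm thick with a flat level top 70 mm above the table, engraved with fine ticks and two circular grooves. Origin: on the wheel's axis at table height. Its own yaw is of no meaning for the wheel (the foot is round); its x axis points towards the camera.
- wheel_top (a point): Centre of the wheel's flat top face, on the vertical axis about which it turns, 70 mm above the table. The top is bare (nothing to touch but metal) from 80 mm to 120 mm out from this point.
- wheel (a joint): Angle of the wheel, rad, growing anticlockwise seen from above; it starts anywhere and its zero has no meaning. It turns freely either way with 0.06 N m of bearing drag (about 0.6 N at the rim) and stops almost at once when let go. A fingertip pressing on the top with 3 N or more and moved along the rim carries it round; no spring, no detents.
- lamp: Ancient terracotta oil lamp, loose, about 0.16 kg, standing about the middle of the wheel: round body 72 mm across and 30 mm high, a nozzle with a dark wick hole on one side (its tip 77 mm from the origin), a small upright ring handle on the opposite side (55 mm from the origin, 39 mm high). Origin: centre of its foot, on the wheel's top. Its x axis points along the nozzle (handle at -x), z up. It turns with the wheel.
- lens (a point): The camera: centre of the front glass of its lens (54 mm across, 127 mm above the table, about 200 mm from the wheel's axis). Black camera on a three-legged table tripod, loose, 0.55 kg, 168 mm high; it stands on the far side of the wheel or to its left or right and reaches from 195 mm to 315 mm out from the wheel's axis.
- brush: Bystander: flat hand brush with a wooden handle lying on the table, 200 mm long, 42 mm wide, 20 mm high. Origin: half-way along, on the table; bristles towards +x.
- loupe: Bystander: round black loupe 60 mm across, 16 mm high, lying flat. Origin: centre of its underside.
- jar: Bystander: small lidded jar 56 mm across, 65 mm high. Origin: centre of its underside.
- shell: Bystander: ribbed plaster cast of a shell, about 50 mm long and 16 mm high. Origin: at its hinge, on the table.
Not all that is in view belongs to the job. Several things look just like the part that bears lens: the one meant starts nearest to the robot's base.

How it is judged:
By the outcome, as a careful person would: the job done as asked, in the order asked, and still so for the second after the job is handed in, with the robot touching nothing.
It also fails if it takes over 61 s, if anything falls off the work surface, if the arm or the gripper's body presses on something with over 40 N, if the wrist force passes 120 N, or if a joint passes its speed limit or range.

## Working session

There is one attempt and no reset: what is moved stays moved. The work goes in short steps, each a Python script; the robot and the scene stay as the last script left them, time stands still between calls to the robot, and variables do not carry over. Pictures are saved under pics/ and viewed, at most 10 in all, crops included, and the job is handed in when it is done.

```bash
mkdir -p pics; python3 - <<'E'
from plant import robot
import cv2,pickle
for n in ["scene","top"]:
    f=robot.grab_frame(n); pickle.dump(f,open(n+".pkl","wb")); cv2.imwrite(f"pics/{n}0.png",f["image"][:,:,::-1]); print(n,f["fx"],f["R"],f["t"])
s=robot.sense(); print(s["t"],s["tcp_pos"],s["tcp_rot"],robot.nose_length)
E
```

```text
scene 434.03940155589703 [[-0.65106758  0.7589281  -0.0117965 ]
 [ 0.48413778  0.40326103 -0.77652505]
 [-0.58456961 -0.51128141 -0.62997595]] [ 0.4344171  -0.18447229  1.38121863]
top 520.85975453925 [[-0.018723   -0.99965238 -0.01856275]
 [-0.98762763  0.02138256 -0.15535266]
 [ 0.15569557  0.01542441 -0.98768465]] [-0.04116182  0.60311792  1.1048934 ]
0.1 [ 0.15627511 -0.65613048  0.24133586] [-3.13978040e+00  6.88305290e-05  2.33826726e-01] 0.011
```

View pics/scene0.png

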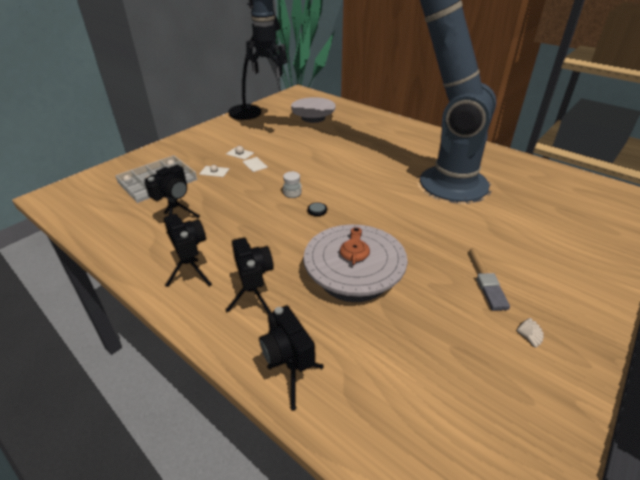

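View pics/top0.png

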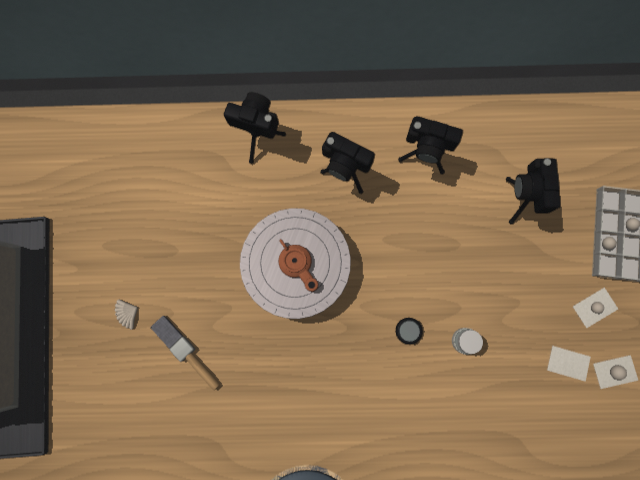

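Top view: wheel at (295,263) with the lamp's nozzle towards (312,286). There are four cameras, and the nearest to the base is at about (345,155), with its lens facing the wheel. Next I measure with depth.

```bash
cat > h.py <<'E'
import numpy as np,cv2
def cloud(f):
    z=f["range_z"].astype(float); v,u=np.mgrid[:480,:640]
    P=np.stack([(u-f["cx"])/f["fx"]*z,(v-f["cy"])/f["fy"]*z,z],-1)
    W=(P-f["t"])@f["R"]; W[z==0]=np.nan; return W
def ray(f,u,v,h):
    c=-f["R"].T@f["t"]; d=f["R"].T@np.array([(u-f["cx"])/f["fx"],(v-f["cy"])/f["fy"],1]); return c+d*(h-c[2])/d[2]
def proj(f,X):
    p=f["R"]@np.asarray(X,float)+f["t"]; return np.array([f["cx"]+f["fx"]*p[0]/p[2],f["cy"]+f["fy"]*p[1]/p[2]])
def lamp(f,c):
    """nozzle heading from terracotta mask; body centre from disc; wick hole"""
    im=f["image"]; hsv=cv2.cvtColor(im,cv2.COLOR_RGB2HSV); W=cloud(f)
    m=((hsv[...,0]<14)&(hsv[...,1]>110)&(np.hypot(W[...,0]-c[0],W[...,1]-c[1])<.1)&(W[...,2]>.055)&(W[...,2]<.13))
    return m,W[m]
E
python3 - <<'E'
from h import *; import pickle
for n in ["top","scene"]:
    f=pickle.load(open(n+".pkl","rb")); W=cloud(f); c0=ray(f,295,263,.07) if n=="top" else ray(f,355,258,.07)
    r=np.hypot(W[...,0]-c0[0],W[...,1]-c0[1])
    m=((abs(W[...,2]-.07)<.008)&(r<.16)).astype(np.uint8)
    k=max(cv2.findContours(m,0,1)[0],key=cv2.contourArea)[:,0]
    Q=np.array([ray(f,u,v,.07) for u,v in k])[:,:2]
    A=np.c_[2*Q,np.ones(len(Q))]; s=np.linalg.lstsq(A,(Q**2).sum(1),rcond=None)[0]
    c=s[:2]; print(n,"wheel",c,"R",np.sqrt(s[2]+c@c),"z",np.nanmedian(W[...,2][m>0]))
    lm,L=lamp(f,c); print("lamp px",lm.sum(),"z",L[:,2].min(),L[:,2].max())
    d=L[:,:2]-c; far=L[np.argsort(-np.hypot(*d.T))[:8]]; print("far",far.round(3).tolist())
    rr=np.hypot(W[...,0]-c[0],W[...,1]-c[1]); 
    cm=(W[...,2]>.09)&(rr>.15)&(rr<.34)&(W[...,0]>c[0]-.1)
    nl,lab,st,ce=cv2.connectedComponentsWithStats(cm.astype(np.uint8))
    for i in range(1,nl):
        if st[i,4]>60:
            p=W[lab==i]; print(" comp",st[i].tolist(),"mean",p.mean(0).round(3),"zmax",p[:,2].max().round(3),"rmin",rr[lab==i].min().round(3),"base",np.hypot(*p[:,:2].mean(0)).round(3))
    x=(330,130,400,210) if n=="top" else (225,220,295,320)
    if n=="top": a=cv2.resize(f["image"][120:205,300:385],(600,600),interpolation=cv2.INTER_CUBIC)
    else: a=cv2.resize(f["image"][225:325,215:315],(600,600),interpolation=cv2.INTER_CUBIC)
    cv2.imwrite(f"pics/{n}_cam.png",a[:,:,::-1])
    # camera lens band cloud
E
```

```text
top wheel [0.54460393 0.01521374] R 0.11836776947731849 z 0.0705617016068324
lamp px 987 z 0.06791551677066071 0.11053964474304565
far [[0.483, -0.026, 0.099], [0.481, -0.022, 0.099], [0.486, -0.028, 0.092], [0.488, -0.03, 0.094], [0.484, -0.024, 0.094], [0.49, -0.032, 0.09], [0.486, -0.026, 0.096], [0.488, -0.028, 0.097]]
 comp [224, 101, 55, 38, 1415] mean [0.84  0.093 0.15 ] zmax 0.172 rmin 0.269 base 0.845
 comp [322, 132, 53, 50, 1650] mean [ 0.752 -0.098  0.152] zmax 0.172 rmin 0.198 base 0.758
scene wheel [0.55370356 0.01841757] R 0.1195814505310233 z 0.06945988362300838
lamp px 602 z 0.06890465662660611 0.10947504241373364
far [[0.492, -0.016, 0.094], [0.502, -0.029, 0.094], [0.495, -0.016, 0.096], [0.503, -0.025, 0.096], [0.502, -0.023, 0.097], [0.495, -0.01, 0.096], [0.503, -0.022, 0.095], [0.506, -0.025, 0.095]]
 comp [231, 237, 43, 53, 1488] mean [ 0.775 -0.081  0.146] zmax 0.17 rmin 0.196 base 0.779
 comp [263, 305, 53, 64, 1504] mean [0.858 0.106 0.154] zmax 0.17 rmin 0.27 base 0.864
```

View pics/scene_cam.png

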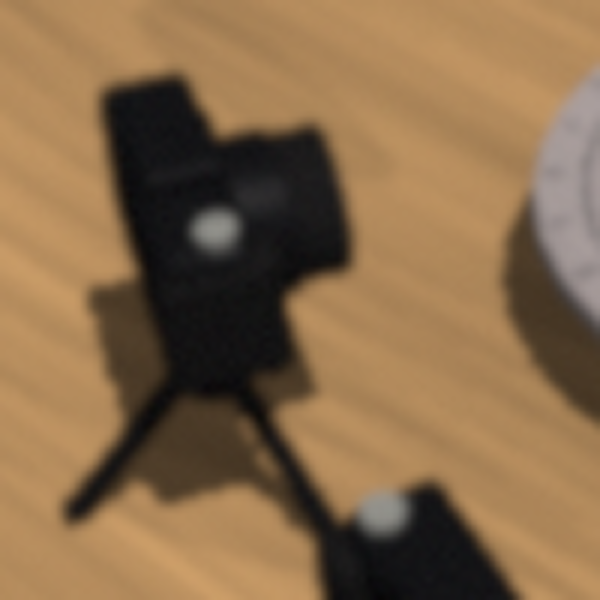

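View pics/top_cam.png

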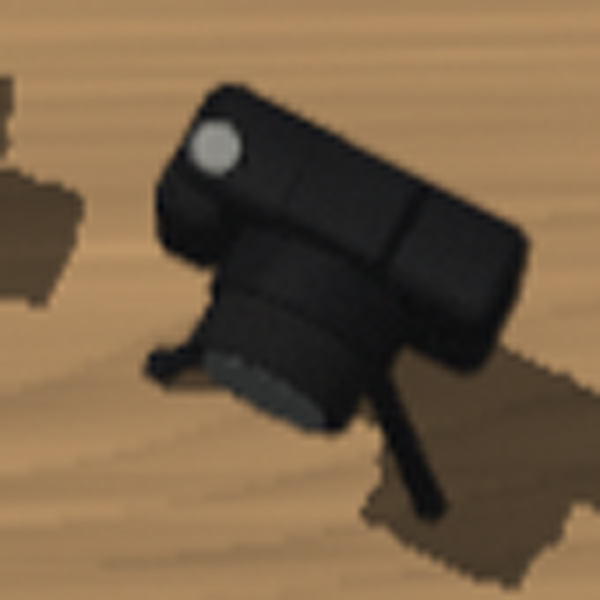

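The target camera's lens front shows in the top view at about (338,176), pointing at the wheel. The scene crop shows the same camera from behind and to its left. Now a closer look from the wrist.

```bash
python3 - <<'E'
from h import *; import pickle
from plant import robot
f=pickle.load(open("top.pkl","rb")); c=np.array([.5446,.0152])
L=ray(f,338.3,175.8,.127); d=L[:2]-c; print("lens",L,np.hypot(*d),np.degrees(np.arctan2(d[1],d[0])))
robot.grip(0.0)
robot.goto([0.52,-0.02,0.42],[np.pi,0,0.0])
w=robot.grab_frame("wrist"); pickle.dump(w,open("w.pkl","wb")); cv2.imwrite("pics/w1.png",w["image"][:,:,::-1])
s=robot.sense(); print(s["t"],s["tcp_pos"],s["wrist_force"],s["opening"]); print("campos",-w["R"].T@w["t"],w["fx"])
E
```

```text
lens [ 0.71889173 -0.08196355  0.127     ] 0.1995453892101586 -29.13864194943477
3.5833 [ 0.52008664 -0.02102708  0.41969779] [-0.20547143 -0.0176259   0.33986609] 0.0011098005388486692
campos [ 0.59337335 -0.02099884  0.55201057] 341.88218202551593
```

View pics/w1.png

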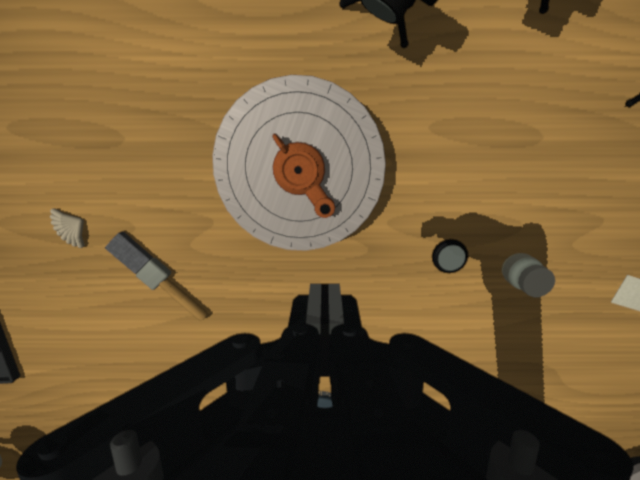

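The wrist view shows the wheel at about (298,162), the lamp's filling hole at (298,170), the wick hole at (325,209) and the lens glass at about (385,8). I'll compute the headings from these.

```bash
cat >> h.py <<'E'
def wheel(f,u,v):
    W=cloud(f); c0=ray(f,u,v,.07); r=np.hypot(W[...,0]-c0[0],W[...,1]-c0[1])
    m=((abs(W[...,2]-.07)<.008)&(r<.16)).astype(np.uint8)
    k=max(cv2.findContours(m,0,1)[0],key=cv2.contourArea)[:,0]
    Q=np.array([ray(f,a,b,.07) for a,b in k])[:,:2]
    s=np.linalg.lstsq(np.c_[2*Q,np.ones(len(Q))],(Q**2).sum(1),rcond=None)[0]
    return s[:2],np.sqrt(s[2]+s[:2]@s[:2])
def heading(f,c):
    """dark holes inside the lamp -> (filling hole, wick hole) world points, heading deg"""
    m,_=lamp(f,c); m=m.astype(np.uint8)
    hull=cv2.convexHull(cv2.findNonZero(m)); H=cv2.fillConvexPoly(np.zeros_like(m),hull,1)
    im=cv2.resize(f["image"],None,fx=4,fy=4,interpolation=cv2.INTER_CUBIC); H=cv2.resize(cv2.erode(H,np.ones((3,3))),None,fx=4,fy=4,interpolation=cv2.INTER_NEAREST)
    d=((im.max(2)<75)&(H>0)).astype(np.uint8)
    n,l,st,ce=cv2.connectedComponentsWithStats(d)
    W=cloud(f); out=[]
    for i in range(1,n):
        if st[i,4]>60:
            u,v=(ce[i]+.5)/4-.5; h=np.nanmedian(W[int(v)-3:int(v)+4,int(u)-3:int(u)+4,2])
            out.append((st[i,4],np.array([u,v]).round(1),h.round(3),ray(f,u,v,h).round(4)))
    return sorted(out,key=lambda o:-o[0])
E
python3 - <<'E'
from h import *; import pickle
for n,u,v in [("w",298,162),("top",295,263)]:
    f=pickle.load(open(n+".pkl","rb")); c,R=wheel(f,u,v); print(n,c,R)
    for o in heading(f,c): print(o)
w=pickle.load(open("w.pkl","rb")); print(proj(w,[.7189,-.082,.127]), ray(w,385,8,.127))
E
```

```text
w [0.54700573 0.01454864] 0.11854506948556015
(np.int32(2092), array([324.6, 185.2]), np.float64(0.072), array([ 0.5239, -0.0214,  0.0717]))
(np.int32(1274), array([324.7, 208.8]), np.float64(0.098), array([ 0.4959, -0.0215,  0.0982]))
(np.int32(1212), array([284.9, 143. ]), np.float64(0.085), array([0.5813, 0.0309, 0.0851]))
(np.int32(678), array([297.7, 169.6]), np.float64(0.098), array([0.5482, 0.0138, 0.0984]))
top [0.54460393 0.01521374] 0.11836776947731849
(np.int32(524), array([311.2, 284.5]), np.float64(0.098), array([ 0.4949, -0.0206,  0.0979]))
(np.int32(254), array([294. , 259.9]), np.float64(0.098), array([0.5472, 0.0148, 0.0977]))
(np.int32(241), array([309.6, 267.8]), np.float64(0.089), array([ 0.5308, -0.0172,  0.0889]))
(np.int32(150), array([286.8, 245.8]), np.float64(0.089), array([0.5785, 0.0305, 0.0892]))
(np.int32(64), array([295.6, 276.8]), np.float64(0.09), array([0.5122, 0.0124, 0.0901]))
[380.57487278  12.05260624] [ 0.72270171 -0.08659253  0.127     ]
```

```bash
cat > stroke.py <<'E'
from h import *; import pickle
from plant import robot
C=np.array([.546,.0148]); Rr=.105; D=[np.pi,0,0]
def pt(a,z): return [C[0]+Rr*np.cos(np.radians(a)),C[1]+Rr*np.sin(np.radians(a)),z]
def stroke(a0,a1,step=6,F0=5.,vel=.04):
    robot.goto(pt(a0,.14),D); robot.move_straight(pt(a0,.095),vel=.1); robot.sleep(.2)
    b=np.array(robot.sense()["wrist_force"])
    hit=robot.move_straight(pt(a0,.075),vel=.015,contact_N=3); s=robot.sense(); z=s["tcp_pos"][2]
    F=s["wrist_force"][2]-b[2]; print("touch",hit,"z",round(z,4),"F",round(F,2))
    if not hit: robot.move_straight(pt(a0,.14)); return
    n=max(1,int(np.ceil(abs(a1-a0)/step))); log=[]
    for a in np.linspace(a0,a1,n+1):
        robot.move_straight(pt(a,z),vel=vel); s=robot.sense(); F=abs(s["wrist_force"][2]-b[2])
        z-=np.clip((F0-F)*1e-4,-5e-4,4e-4); log.append((round(a),round(F,1),round(z*1e3,1)))
        if F>20: break
    print(log)
    p=robot.sense()["tcp_pos"]; robot.move_straight([p[0],p[1],.15],vel=.12)
    print("t",robot.sense()["t"])
def look(tag,view=True):
    f=robot.grab_frame("top"); pickle.dump(f,open(tag+".pkl","wb"))
    cv2.imwrite(f"pics/{tag}.png",cv2.resize(f["image"][100:360,200:460],(600,600),interpolation=cv2.INTER_CUBIC)[:,:,::-1])
E
python3 - <<'E'
from stroke import *
stroke(110,140)
robot.goto([.46,.05,.42],D)
w=robot.grab_frame("wrist"); pickle.dump(w,open("w2.pkl","wb")); look("top2")
for n,f in (("w",w),):
    for o in heading(f,C): print(o)
print(robot.sense()["t"])
E
```

```text
touch True z 0.0811 F 2.54
[(110, np.float64(2.8), np.float64(80.9)), (116, np.float64(5.0), np.float64(80.9)), (122, np.float64(4.5), np.float64(80.9)), (128, np.float64(6.1), np.float64(81.0)), (134, np.float64(6.3), np.float64(81.1)), (140, np.float64(6.7), np.float64(81.3))]
t 9.5667
(np.int32(1538), array([393.3, 147.5]), np.float64(0.098), array([ 0.5148, -0.0386,  0.0984]))
(np.int32(782), array([352.3, 119.7]), np.float64(0.098), array([0.5484, 0.0147, 0.0981]))
(np.int32(735), array([379.6, 120.2]), np.float64(0.087), array([ 0.5482, -0.0212,  0.0871]))
(np.int32(593), array([362.3, 145.8]), np.float64(0.09), array([5.166e-01, 1.000e-04, 8.960e-02]))
(np.int32(109), array([373.5, 122.2]), np.float64(0.097), array([ 0.5456, -0.0122,  0.0969]))
(np.int32(91), array([334.1, 107.1]), np.float64(0.101), array([0.563 , 0.0376, 0.1007]))
10.725
```

```bash
python3 - <<'E'
from stroke import *
stroke(110,200,F0=6.)
robot.goto([.48,-.02,.42],D)
w=robot.grab_frame("wrist"); pickle.dump(w,open("w3.pkl","wb"))
cv2.imwrite("pics/w3.png",cv2.resize(w["image"][0:260,200:460],(600,600),interpolation=cv2.INTER_CUBIC)[:,:,::-1])
for o in heading(w,C): print(o)
print(robot.sense()["t"])
E
```

```text
touch True z 0.0811 F 4.93
[(110, np.float64(1.6), np.float64(80.7)), (116, np.float64(5.0), np.float64(80.6)), (122, np.float64(7.2), np.float64(80.7)), (128, np.float64(8.1), np.float64(80.9)), (134, np.float64(7.4), np.float64(81.1)), (140, np.float64(7.5), np.float64(81.2)), (146, np.float64(6.4), np.float64(81.3)), (152, np.float64(5.1), np.float64(81.2)), (158, np.float64(4.6), np.float64(81.0)), (164, np.float64(5.6), np.float64(81.0)), (170, np.float64(6.5), np.float64(81.1)), (176, np.float64(5.7), np.float64(81.0)), (182, np.float64(6.1), np.float64(81.0)), (188, np.float64(5.5), np.float64(81.0)), (194, np.float64(5.3), np.float64(80.9)), (200, np.float64(5.2), np.float64(80.8))]
t 20.9
(np.int32(2647), array([326. , 122.7]), np.float64(0.072), array([ 0.5654, -0.0227,  0.0716]))
(np.int32(1741), array([329.6,  98.6]), np.float64(0.098), array([ 0.5928, -0.0269,  0.0982]))
(np.int32(874), array([279.9, 160.5]), np.float64(0.085), array([0.5172, 0.0387, 0.0851]))
(np.int32(753), array([295.1, 137.2]), np.float64(0.098), array([0.5472, 0.0166, 0.0981]))
(np.int32(118), array([287. , 164.3]), np.float64(0.072), array([0.5111, 0.0308, 0.0716]))
(np.int32(70), array([315.7, 140.8]), np.float64(0.097), array([ 0.5428, -0.0094,  0.097 ]))
22.0083
```

View pics/w3.png

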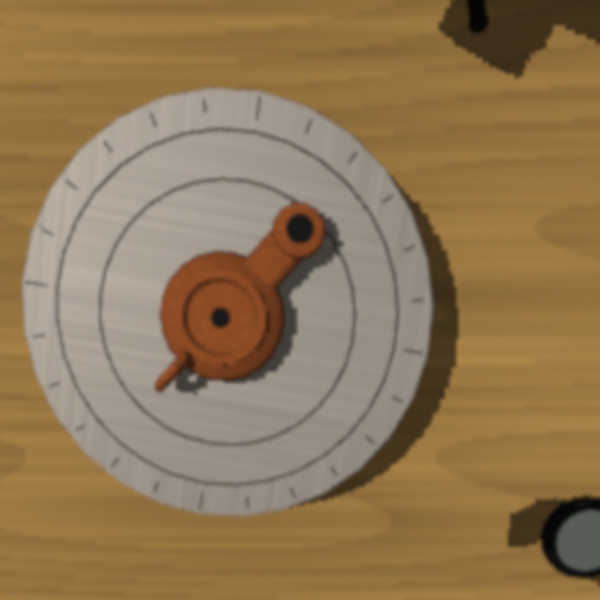

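```bash
python3 - <<'E'
from stroke import *
stroke(150,168,F0=6.,step=4)
robot.goto([.52,-.05,.37],D)
w=robot.grab_frame("wrist"); pickle.dump(w,open("w4.pkl","wb")); look("top4")
cv2.imwrite("pics/w4.png",cv2.resize(w["image"][0:260,200:460],(780,600) if 0 else (600,600),interpolation=cv2.INTER_CUBIC)[:,:,::-1])
for o in heading(w,C): print(o)
f=pickle.load(open("top4.pkl","rb")); print("top"); [print(o) for o in heading(f,C)]
print(robot.sense()["t"])
E
```

```text
touch True z 0.0811 F 3.7
[(150, np.float64(2.6), np.float64(80.7)), (154, np.float64(5.3), np.float64(80.7)), (157, np.float64(7.6), np.float64(80.8)), (161, np.float64(6.7), np.float64(80.9)), (164, np.float64(6.9), np.float64(81.0)), (168, np.float64(6.1), np.float64(81.0))]
t 27.4083
(np.int32(3745), array([298.2, 153. ]), np.float64(0.071), array([ 0.5686, -0.0175,  0.0715]))
(np.int32(2033), array([296.3, 125.8]), np.float64(0.098), array([ 0.5997, -0.0179,  0.0982]))
(np.int32(1062), array([256.9, 200.1]), np.float64(0.083), array([0.5125, 0.0338, 0.083 ]))
(np.int32(904), array([267.6, 173.3]), np.float64(0.098), array([0.5469, 0.0167, 0.0979]))
(np.int32(162), array([290.2, 173.6]), np.float64(0.097), array([ 0.5466, -0.0095,  0.0967]))
(np.int32(83), array([266.9, 202.4]), np.float64(0.072), array([0.5076, 0.0235, 0.0721]))
top
28.4833
```

View pics/w4.png

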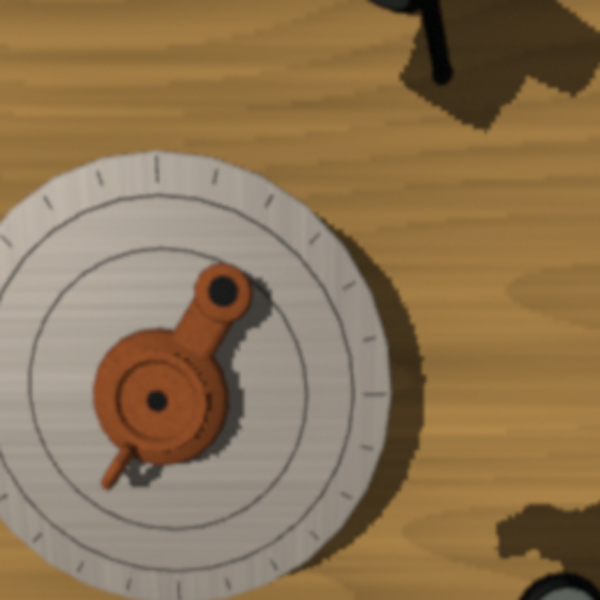

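The nozzle is now at -33.2°, but the lens sits at the edge of this view. I'll look at the lens properly before the last few degrees.

```bash
python3 - <<'E'
from stroke import *
robot.goto([.57,-.06,.42],D)
w=robot.grab_frame("wrist"); pickle.dump(w,open("w5.pkl","wb"))
u,v=proj(w,[.72,-.083,.127]).astype(int); print(u,v)
v0=max(0,v-40); u0=u-50
cv2.imwrite("pics/w5.png",cv2.resize(w["image"][v0:v0+100,u0:u0+100],(600,600),interpolation=cv2.INTER_CUBIC)[:,:,::-1]); print(u0,v0)
for o in heading(w,C)[:5]: print(o)
g=w["image"].astype(int); W=cloud(w); near=np.hypot(W[...,0]-.72,W[...,1]+.083)<.05
m=near&(W[...,2]>.09)&(W[...,2]<.165)&(g[...,1]>g[...,0]+4); p=W[m]; ys,xs=np.nonzero(m)
print("glass",m.sum(), p.mean(0) if len(p) else 0, xs.mean(),ys.mean(), p.min(0),p.max(0))
print(robot.sense()["t"])
E
```

```text
346 61
296 21
(np.int32(2359), array([294.9, 190.4]), np.float64(0.072), array([ 0.5662, -0.0172,  0.0717]))
(np.int32(1400), array([293.2, 168.3]), np.float64(0.098), array([ 0.5994, -0.018 ,  0.098 ]))
(np.int32(641), array([259.5, 230.2]), np.float64(0.073), array([0.5082, 0.0355, 0.0729]))
(np.int32(611), array([268.6, 207.9]), np.float64(0.098), array([0.5467, 0.0165, 0.0981]))
(np.int32(102), array([288.3, 208.4]), np.float64(0.097), array([ 0.5458, -0.0099,  0.097 ]))
glass 1 [ 0.72075326 -0.08023884  0.14823008] 345.0 57.0 [ 0.72075326 -0.08023884  0.14823008] [ 0.72075326 -0.08023884  0.14823008]
28.925
```

View pics/w5.png

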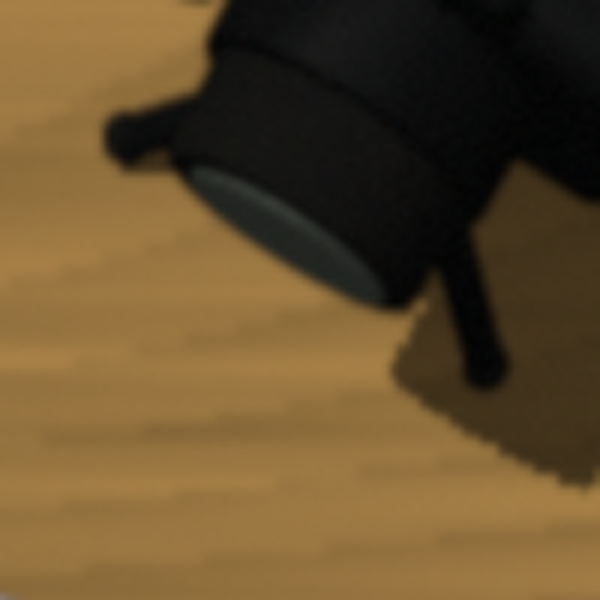

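Glass ellipse centre at crop (287,237), i.e. pixel (343.8,60.5). It spans about 41 px, where 54 mm at that range should give about 42. The lens bearing comes out near -29.1°, so about 4.1° remains.

```bash
python3 - <<'E'
from stroke import *
w=pickle.load(open("w5.pkl","rb")); L=ray(w,343.4,60.1,.127); o=np.array([.5467,.0165]); d=L[:2]-o
print("lens",L,np.hypot(*(L[:2]-C)),np.degrees(np.arctan2(d[1],d[0])))
stroke(150,160.5,F0=6.,step=3.5)
robot.goto([.5,-.05,.40],D)
w=robot.grab_frame("wrist"); pickle.dump(w,open("w6.pkl","wb"))
H=[q[3] for q in heading(w,C)]; print(H)
H=[h for h in H if abs(h[2]-.098)<.003]
d=H[0]-H[1]; print(np.degrees(np.arctan2(d[1],d[0])),np.hypot(d[0],d[1]),robot.sense()["t"])
E
```

```text
lens [ 0.72169042 -0.07962972  0.127     ] 0.1994595106336735 -28.781874454447184
touch True z 0.0811 F 4.3
[(150, np.float64(1.6), np.float64(80.7)), (154, np.float64(5.9), np.float64(80.7)), (157, np.float64(6.8), np.float64(80.7)), (160, np.float64(7.5), np.float64(80.9))]
t 33.775
[array([ 0.5732, -0.015 ,  0.0718]), array([ 0.6027, -0.012 ,  0.098 ]), array([0.5466, 0.0166, 0.0982]), array([0.5136, 0.0281, 0.0904]), array([ 0.5464, -0.0097,  0.0966]), array([0.5047, 0.0347, 0.1066]), array([0.5086, 0.0185, 0.0725])]
-27.01266534793853 0.06296959583799157 34.8917
```

```bash
cat > fin.py <<'E'
from stroke import *
def hd(f):
    try: H=[q[3] for q in heading(f,C)]
    except Exception: return None
    o=[h for h in H if np.hypot(*(h[:2]-[.547,.0165]))<.006]
    for h in H:
        if o and abs(h[2]-.098)<.006 and abs(np.hypot(*(h-o[0])[:2])-.063)<.004:
            d=h-o[0]; return round(float(np.degrees(np.arctan2(d[1],d[0]))),2)
def servo(a0,sgn,target,maxdeg=7,blind=4.5,vel=.03):
    robot.goto(pt(a0,.14),D); robot.move_straight(pt(a0,.09),vel=.1); robot.sleep(.1)
    b=robot.sense()["wrist_force"][2]
    if not robot.move_straight(pt(a0,.075),vel=.015,contact_N=3): print("no touch"); return
    z=robot.sense()["tcp_pos"][2]-3e-4; a=a0
    for i in range(12):
        robot.move_straight(pt(a,z),vel=vel); F=abs(robot.sense()["wrist_force"][2]-b)
        h=hd(robot.grab_frame("top")); print(round(a-a0,1),"F",round(F,1),"h",h)
        z-=np.clip((6-F)*1e-4,-5e-4,4e-4)
        if h is not None and sgn*(target-h)<.3 or F>20: break
        if abs(a-a0)>=(maxdeg if h is not None else blind): break
        if F>4 or i>3: a+=sgn*(1.2 if h is None else min(1.2,max(.4,abs(target-h))))
    p=robot.sense()["tcp_pos"]; robot.move_straight([p[0],p[1],.15],vel=.12)
    robot.goto([.5,-.05,.40],D); w=robot.grab_frame("wrist")
    print("final",hd(w),"t",robot.sense()["t"])
E
python3 -c "
from fin import *
print(hd(pickle.load(open('w6.pkl','rb'))))
servo(105,-1,-29.0)"
```

```text
-27.01
0 F 5.2 h -27.62
-1.2 F 6.5 h -28.72
final -28.64 t 40.0083
```

```bash
python3 -c "
from plant import robot
print(robot.close_job())"
```

```text
the job is handed in; nothing more can be done
None
```

The job is handed in at about 40 s: the nozzle points at -28.6°, against a lens bearing I measured at -28.8° to -29.3°, and the finger is clear of the wheel.

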